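Fit the keyed chuck on the bench whirler

TASK

Fit the octagonal aluminium chuck, which lies on its side on the table, to the small bench whirler. First stand it upright on the table, cup mouth up, and let go; then take it again squarely from above, set it over the nose of the spindle and turn it under light pressure until its slots find the keys and it drops fully home on the shoulder. Let go of it there and leave the other things where they are.

Things in the scene. Friction and masses are not known exactly. Their poses are not given: they have to be found in the camera images.
- whirler: small bench whirler bolted to the table: grey base plate (225 x 124 mm, 12 high), at one end a round bearing housing with an upright steel spindle, at the other (its +x end, 118 mm off) a belt guard and a ribbed motor 122 high. Origin on the spindle axis at table level, z up. Does not move; only the spindle turns
- seat (a point): centre of the flat round shoulder of the spindle (66 mm wide), 82 mm above the table, fixed to the whirler. From it rise four keys in a cross (34 mm tip to tip, each 8 wide, 26 high, flat on top), then a plain round nose 22 mm wide, 18 higher (44 in all), with a tapered tip. The spindle is braked: it slips only above 3 Nm. The bearing of its keys differs each time and is not given
- chuck: loose aluminium mould chuck, 0.36 to 0.6 kg: an octagonal block 88 mm long, 56 across flats, with a shallow groove round it 16 to 22 mm from the mouth end; at first it lies on one flat. +x runs along the bore from foot to mouth (up when it stands mouth up), z is square to the flat it lies on. Origin at mid-length on that flat, 28 mm off the bore axis. Standing, it rights itself if let go within 0.2 rad of upright
- chuck_foot (a point): centre of the chuck's foot end, on the bore axis. The bore here is 48 deep: a round hole 25 mm wide with four slots in a cross, 11 wide and 39 slot end to slot end, facing four of the eight flats (incl. the one it lies on). On the keys but not in line, it rests with its foot 26 mm above the shoulder; within about 5 degrees of a line-up (every 90) it drops home, foot on the shoulder
- chuck_mouth (a point): centre of the chuck's other end, on the bore axis: a plain round-ish cup mouth, 43 mm wide and 24 deep with a flat blank floor (no slots). It points up when the chuck is fitted
- bisque_bowl: white bisque bowl, 104 mm wide, 43 high, near the whirler; origin under its centre. Leave it alone
- mould_small_2: octagonal two-part plaster mould, 85 x 68 x 57 mm, with a round pour hole on top; origin under its centre. Not the chuck: leave it alone. Left of it a tall fixed wooden panel stands on the table, about 0.15 m to the left of the robot's centre line and from 0.60 m ahead back to the wall: keep the arm clear of it
- spanner: flat steel spanner, 180 mm long, 8 thick, along its y axis; origin under its centre. Leave it alone
- pin_tin: closed green tin, 74 x 133 x 54 mm; origin under its centre. Leave it alone
Mind the look-alikes: they are no part of the job. Leave any orange look-alike of the chuck alone.

How it is judged:
By the outcome, as a careful person would: the job done as asked, in the order asked, and still so for the second after the job is handed in, with the robot touching nothing.
It also fails if it takes over 58 s, if anything falls off the work surface, if the arm or the gripper's body presses on something with over 40 N, if the wrist force passes 120 N, or if a joint passes its speed limit or range.

ROBOT

A 6-joint arm with a two-finger parallel gripper is mounted at the origin on a cart in front of the work surface, level with it; the furniture and walls round the work are solid. World frame = base frame: x ahead of the robot, y to its left, z up, the work surface at z = 0. Lengths are in m, angles in rad, forces in N, time in s.
With the tool pointing down it reaches from about 0.3 to 1 m from the base axis. Payload 5.1 kg.
Tool frame: the origin (TCP) lies between the finger pads; the fingertips stand 14 mm ahead of it and the grasp point (between the pads) lies 5 mm behind it; z points along the fingers, y is the line along which they close (so a half turn about z gives the same grasp; the last joint's range is limited). The gripper opens to 95 mm and grips with 3 to 60 N. Pads are 20 mm wide; open, the fingers measure 119 mm over their backs; the gripper's body (75 mm by 180 mm) begins 59 mm behind the grasp point.
Start: joints at [1.026, 0.124, 1.65, -0, 1.367, -0.083], TCP at [0.29, 0.582, 0.229] pointing down, gripper open.
Joint ranges: [-2.61, 2.61], [-1.02, 2.33], [0.03, 2.71], [-1.35, 4.49], [0.32, 2.68], [-2.91, 2.91]. Speed limits (rad/s): [2.57, 2.57, 3.14, 3.14, 3.14, 3.14].

INTERFACE

Orientations are given as a unit quaternion [w, x, y, z].
In Python, from workcell import ctrl, optics gives the robot as it stands. The module is installed in compiled form; this text tells all that it offers.
- The arm moves only by the tool carry_out, never from a script. Its argument "series" is one flat list of numbers, 7 for each row, row after row: the turn, a rotation vector about the tool's x, y, z in degrees, then the shift along the tool's x, y, z in cm, then the gripper command: -1 is fully open, 1 is shut, values between are in proportion. In form: [ax, ay, az, tx, ty, tz, hand, ax, ay, az, tx, ty, tz, hand, ...]. A call has exactly 10 rows; each row shifts and turns the commanded pose from where the row before left it, along the tool's axes as they then stand; what a row does not reach is not made up. A row lasts 1/8 s, in which the tool goes at most 62.5 mm and 10.7 degrees, less where a joint would pass 70% of its speed; a pose out of reach is approached as far as the arm can. A call is refused whole if a number of a shift passes 6.25 or a number of a turn 10.7, either way. A call with a gripper value outside its range is refused whole. The fingers move at their own pace and stop on an object; "force" is the grip in N (left out, the last holds). Time passes only in rows, so rows that do not move let the fingers close, or fill a call up. It gives the time, the measured TCP pose, the force, the opening and the grip force at its end, in the units of the state.
- ctrl.sense(): the state, without advancing time (a new reading comes with each control period).
- optics.grab_frame(name): name is "scene" or "top" or "wrist"; returns the picture (420x560x3 uint8, red, green, blue); there is no depth.
- optics.get_calibration(name): a dict with "intrinsics" (3x3 intrinsics, pixels), "origin" and "orientation" of the camera in the world. Camera axes: x right, y down, z forward; pixel columns grow to the right and rows downward; lengths in m; the calibration is good to about 2 mm. A picture is of the moment at which its call begins: read the wrist's pose just before it. get_calibration takes no time and is no camera call; for the wrist camera it gives the pose at the moment of the call.
- ctrl.sign_off(): hands the job in; it is judged then, once.
The state is a dict: "time_s": time; "joints": joint angles; "joint_velocities": joint speeds; "joint_torque": joint torques, N m; "ee_pos": TCP position; "ee_rot": TCP orientation; "wrist_force": force on the tool from outside, world axes, zero at the start; "moment": the same for the moment, N m; "finger_gap": finger opening in m; "gripper_force": force on a finger pad.
Only numpy, scipy, OpenCV 4.12 (cv2) and the standard library are available. Lean on these libraries where they do the work, as an engineer would, in place of code of your own. Each camera call takes 0.05 s, during which the arm holds its last target. There are 200 camera calls.

## Working session

There is one attempt and no reset: what is moved stays moved. The work goes in short steps, Python scripts to look and compute and a tool call to move; the robot and the scene stay as the last step left them, time stands still between calls to the robot, and variables do not carry over. Pictures are saved under pics/ and viewed, at most 10 in all, crops included, and the job is handed in when it is done.

Besides the shell and the picture viewer there is one more tool, called after "Request:" as a command line: name --argument value ..., lists and objects as JSON in quotes. carry_out: Moves the arm, as the interface text tells. Its arguments: {"type":"object","properties":{"series":{"type":"array"},"force":{"type":"number"}},"required":["series"]}

```bash
mkdir -p pics; cat > h.py <<'E'
import numpy as np, cv2
from scipy.spatial.transform import Rotation as R
from workcell import ctrl, optics
def rot(q): return R.from_quat([q[1],q[2],q[3],q[0]]).as_matrix()
def cal(n):
    c=optics.get_calibration(n); o=np.array(c["orientation"],float)
    M=o if o.shape==(3,3) else rot(o)
    return np.array(c["intrinsics"]),np.array(c["origin"]),M
def back(c,u,v,z):
    K,o,M=c; d=M@np.linalg.inv(K)@[u,v,1]; return o+d*(z-o[2])/d[2]
def proj(c,p):
    K,o,M=c; q=K@(M.T@(np.array(p)-o)); return q[:2]/q[2]
def save(n,f):
    im=optics.grab_frame(n); cv2.imwrite('pics/'+f,im[:,:,::-1]); return im
E
python3 - <<'E'
from h import *
for n in("scene","top"):
    save(n,n+'0.png'); print(n,cal(n))
a=[cv2.imread(f'pics/{n}0.png') for n in("scene","top")]
print(ctrl.sense())
E
```

```text
scene (array([[543.11807629,   0.        , 291.69090882],
       [  0.        , 543.11807629, 212.17722446],
       [  0.        ,   0.        ,   1.        ]]), array([-0.60401062, -0.7038557 ,  1.02379778]), array([[ 0.52749477, -0.50018681,  0.68670403],
       [-0.84954232, -0.3155167 ,  0.42276123],
       [ 0.005207  , -0.80638847, -0.59136327]]))
top (array([[506.77668951,   0.        , 282.13398128],
       [  0.        , 506.77668951, 203.07197933],
       [  0.        ,   0.        ,   1.        ]]), array([ 0.21034201, -0.02015545,  1.50966647]), array([[-0.00459791, -0.97895426,  0.20402797],
       [-0.9999732 ,  0.00333856, -0.00651621],
       [ 0.00569791, -0.20405246, -0.97894337]]))
{'time_s': 0.1, 'joints': array([ 1.02642401e+00,  1.24432670e-01,  1.65156048e+00, -3.57217643e-05,
        1.36751524e+00, -8.25934572e-02]), 'joint_velocities': array([-0.00033863, -0.00083142, -0.00263783, -0.00116232,  0.00162419,
       -0.00174392]), 'joint_torque': array([ 3.33217977e-04, -4.18876898e+01, -3.61098218e+01,  7.77153578e-02,
        4.61625669e-02, -6.24104996e-05]), 'ee_pos': array([0.28933584, 0.58141389, 0.22750101]), 'ee_rot': array([-2.78744258e-04,  2.28839809e-01,  9.73463622e-01, -9.16580906e-04]), 'wrist_force': array([-0.14659602,  0.98376585,  0.48109293]), 'moment': array([ 0.01500655, -0.01283026,  0.01152152]), 'gripper_force': 0.0, 'finger_gap': 0.09531950057278984}
```

View pics/scene0.png

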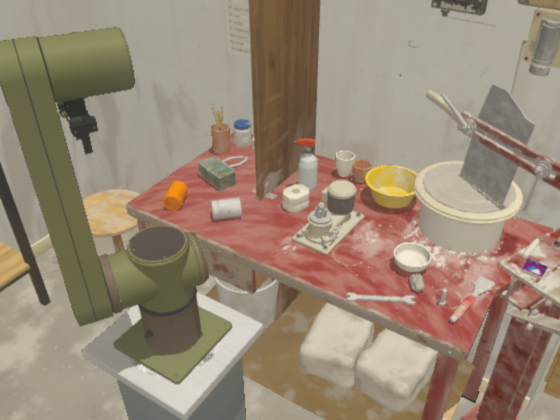

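View pics/top0.png

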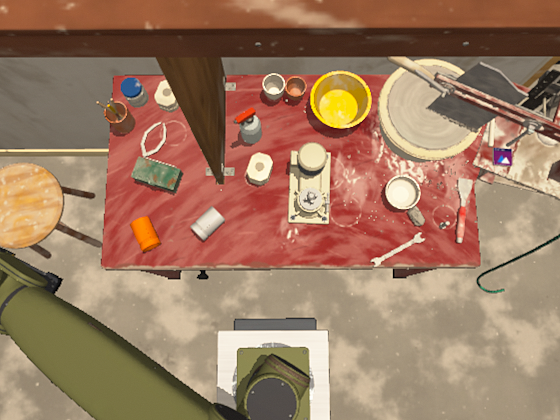

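Candidates for the chuck are the grey octagonal block at top (208,223) / scene (226,209), and the orange block at top (146,234) / scene (176,195). The grey aluminium one fits; the orange one is the look-alike. The whirler is at top (310,190), spindle about (310,199). I'll confirm with a crop.

```bash
python3 - <<'E'
from h import *
t=cv2.imread('pics/top0.png');s=cv2.imread('pics/scene0.png')
a=cv2.resize(t[195:250,180:240],(400,367),interpolation=cv2.INTER_CUBIC)   # x6.667
b=cv2.resize(s[185:230,200:260],(400,300),interpolation=cv2.INTER_CUBIC)
c=cv2.resize(t[170:230,280:340],(400,400),interpolation=cv2.INTER_CUBIC)[:300]
im=np.zeros((600,800,3),np.uint8); im[:367,:400]=a; im[:300,400:]=b; im[300:,400:]=c
cv2.imwrite('pics/crop0.png',im)
c=cal('top')
for u,v,z in[(208,223,.056),(310,199,.126),(260,169,.057),(222,172,0),(146,234,.056),(402,193,.04)]: print(u,v,back(c,u,v,z).round(3))
E
```

```text
208 223 [0.455 0.186 0.056]
310 199 [ 0.51  -0.107  0.126]
260 169 [0.617 0.035 0.057]
222 172 [0.623 0.155 0.   ]
146 234 [0.423 0.364 0.056]
402 193 [ 0.546 -0.387  0.04 ]
```

View pics/crop0.png

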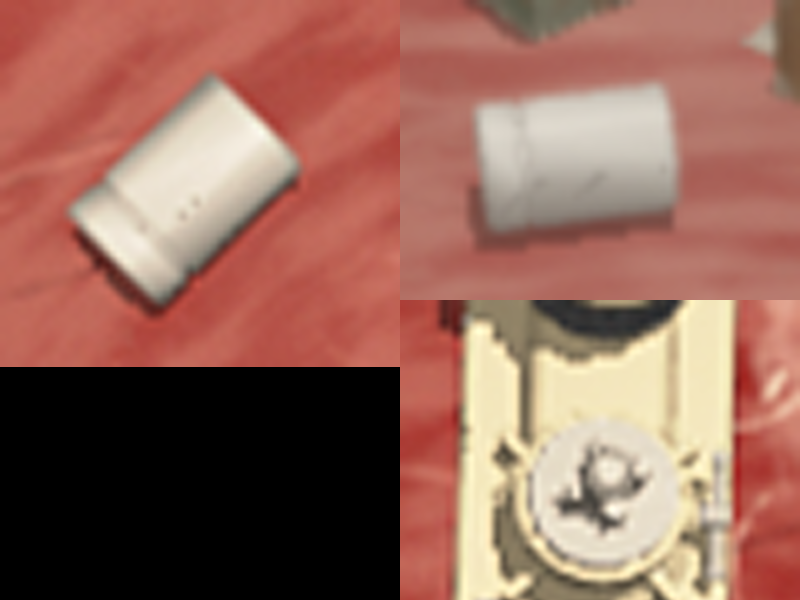

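The grey block has its groove near the lower-left end (full-frame about (197,233)), so the mouth points lower-left (+y, -x, yaw about 134°) and the foot is at about (218,213). The spindle with its key cross is at about (310,199). Going above the chuck now.

Request:
carry_out --series '[0,0,0,-4,-3.5,0,-1,0,0,0,-4,-3.5,0,-1,0,0,0,-4,-3.5,0,-1,0,0,0,-4,-3.5,0,-1,0,0,0,-4,-3.5,0,-1,0,0,0,-4,-3.5,0,-1,0,0,0,-4,-3.5,0,-1,0,0,0,-4,-3.5,0,-1,0,0,10,0,0,0,-1,0,0,10,0,0,0,-1]'

```text
time_s: 1.35
ee_pos: [0.4514, 0.1876, 0.2282]
ee_rot: [-0.0, 0.398, 0.917, -0.0]
wrist_force: [0.4, -0.1, -1.2]
finger_gap: 0.0952
gripper_force: 0.0
```

```bash
python3 - <<'E'
from h import *
s=ctrl.sense(); c=cal('wrist'); save('wrist','w1.png'); print(s['time_s'],s['joints'].round(3),s['ee_pos'],rot(s['ee_rot']).round(3)); print(c)
E
```

```text
1.35 [ 0.284 -0.242  2.     0.     1.384 -0.468] [0.45138425 0.18761289 0.2281507 ] [[-0.683  0.73  -0.001]
 [ 0.73   0.683 -0.   ]
 [ 0.    -0.001 -1.   ]]
(array([[321.4957528 ,   0.        , 278.69582495],
       [  0.        , 321.4957528 , 207.53291179],
       [  0.        ,   0.        ,   1.        ]]), array([0.40474342, 0.23795384, 0.38421091]), array([[ 0.73095652,  0.66262712,  0.16318045],
       [ 0.68242197, -0.70916168, -0.17717213],
       [-0.00167774,  0.24086305, -0.97055766]]))
```

View pics/w1.png

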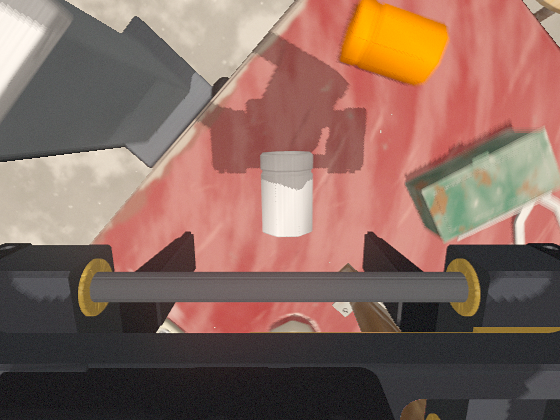

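The wrist view shows the chuck at (287,195): grooved mouth end up at row ~152, foot at row ~236, sides at columns 261–313, aligned with the tool. The orange look-alike is at (395,40).

```bash
python3 - <<'E'
from h import *
c=cal('wrist'); s=ctrl.sense(); T=rot(s['ee_rot']); p=s['ee_pos']
for u,v,z in[(261,190,.035),(313,190,.035),(262,165,.035),(312,165,.035),(262,228,.035),(312,228,.035),(287,152,.05),(287,236,.056),(287,225,.056),(287,236,.028)]:
    b=back(c,u,v,z); print(u,v,b.round(4),'tool',(T.T@(b-p)).round(4))
E
```

```text
261 190 [0.4354 0.1759 0.035 ] tool [ 0.0018 -0.0197  0.1932]
313 190 [0.4775 0.215  0.035 ] tool [0.0018 0.0377 0.1931]
262 165 [0.4178 0.197  0.035 ] tool [ 0.0294 -0.0182  0.1932]
312 165 [0.4575 0.2339 0.035 ] tool [0.0293 0.0359 0.1931]
262 228 [0.4657 0.1441 0.035 ] tool [-0.0421 -0.0192  0.1931]
312 228 [0.5074 0.1828 0.035 ] tool [-0.0421  0.0377  0.1931]
287 152 [0.4271 0.2262 0.05  ] tool [0.0444 0.0084 0.1782]
287 236 [0.4878 0.1614 0.056 ] tool [-0.0445  0.0087  0.1721]
287 225 [0.4793 0.1704 0.056 ] tool [-0.0321  0.0087  0.1721]
287 236 [0.4949 0.1548 0.028 ] tool [-0.0541  0.0095  0.2001]
```

Request:
carry_out --series '[0,-9,0,0,0.9,0,-1,0,-9,0,0,0,0,-1,0,-9,0,0,0,0,-1,0,-9,0,0,0,0,-1,0,-9,0,0,0,0,-1,0,0,0,2.5,0,2,-1,0,0,0,2.5,0,2,-1,0,0,0,2.5,0,2,-1,0,0,0,2.5,0,2,-1,0,0,0,0,0,0,-1]'

```text
time_s: 2.65
ee_pos: [0.4462, 0.2038, 0.0985]
ee_rot: [0.35, 0.362, 0.85, -0.154]
wrist_force: [0.0, -1.0, 0.0]
finger_gap: 0.0954
gripper_force: 0.0
```

```bash
python3 - <<'E'
from h import *
s=ctrl.sense(); T=rot(s['ee_rot']); p=s['ee_pos']; print(s['joints'].round(2),p,T.round(3))
m=np.array([-.683,.730,0]);y=np.array([.73,.683,0]); p0=np.array([.45138,.18761,0])
g=p0+.012*m+.009*y+[0,0,.030]+.005*T[:,2]
print('remaining tool cm',(T.T@(g-p)*100).round(2))
E
```

```text
[ 0.72 -0.04  2.21 -0.89  1.14  0.42] [0.44624023 0.20383102 0.09847727] [[-0.492  0.724  0.484]
 [ 0.508  0.69  -0.515]
 [-0.707 -0.008 -0.707]]
remaining tool cm [4.6  0.22 5.58]
```

Request:
carry_out --series '[0,0,0,0.92,0.04,1.12,-1,0,0,0,0.92,0.04,1.12,-1,0,0,0,0.92,0.04,1.12,-1,0,0,0,0.92,0.04,1.12,-1,0,0,0,0.92,0.04,1.1,-1,0,0,0,0,0,0,0,0,0,0,0,0,0,1,0,0,0,0,0,0,1,0,0,0,0,0,0,1,0,0,0,0,0,0,1]' --force 35

```text
time_s: 3.9
ee_pos: [0.4537, 0.2007, 0.0297]
ee_rot: [0.352, 0.365, 0.849, -0.152]
wrist_force: [-5.4, -1.3, 3.4]
finger_gap: 0.0559
gripper_force: 35.0
```

Request:
carry_out --series '[0,0,0,-1.5,0,-1.5,1,0,0,0,-3,0,-3,1,0,0,0,-3,0,-3,1,0,0,0,-3,0,-3,1,0,9,0,0,0,0,1,0,9,0,0,0,0,1,0,9,0,0,0,0,1,0,9,0,0,0,0,1,0,9,0,0,0,0,1,0,0,0,0,0,0,1]'

```text
time_s: 5.15
ee_pos: [0.4549, 0.1996, 0.1768]
ee_rot: [-0.0, 0.396, 0.918, -0.001]
wrist_force: [-0.5, -2.0, -5.5]
finger_gap: 0.0559
gripper_force: 35.0
```

```bash
python3 - <<'E'
from h import *
s=ctrl.sense(); T=rot(s['ee_rot']); p=s['ee_pos']; print(s['joints'].round(2),p,T.round(3),s['wrist_force'],s['moment'],s['finger_gap'])
print('to (.40,.13) cm',(T.T@(np.array([.40,.13,p[2]])-p)*100).round(2))
E
```

```text
[ 0.31 -0.18  2.04 -0.    1.29 -0.45] [0.4548813  0.19955262 0.17677629] [[-0.686  0.728 -0.001]
 [ 0.728  0.686 -0.002]
 [-0.001 -0.002 -1.   ]] [-0.47257484 -1.97760702 -5.48476911] [-0.05173932  0.01532754  0.0038988 ] 0.055922955733835586
to (.40,.13) cm [-1.3  -8.76  0.02]
```

Request:
carry_out --series '[0,0,0,-0.6,-4.4,0,1,0,0,0,-0.6,-4.4,0,1,0,0,10,0,0,0,1,0,0,10,0,0,0,1,0,0,10,0,0,0,1,0,0,10,0,0,0,1,0,9,0,0,0,0,1,0,9,0,0,0,0,1,0,9,0,0,0,0,1,0,9,0,0,0,0,1]'

```text
time_s: 6.4
ee_pos: [0.3977, 0.1321, 0.1768]
ee_rot: [-0.225, 0.651, 0.693, 0.211]
wrist_force: [-0.3, -0.1, -6.4]
finger_gap: 0.0562
gripper_force: 35.0
```

Request:
carry_out --series '[0,9,0,0,0,0,1,0,0,0,0,0,0,1,0,0,0,0,0,0,1,0,0,0,0,0,0,1,0,0,0,0,0,0,1,0,0,0,0,0,0,1,0,0,0,0,0,0,1,0,0,0,0,0,0,1,0,0,0,0,0,0,1,0,0,0,0,0,0,1]'

```text
time_s: 7.65
ee_pos: [0.3988, 0.1321, 0.1778]
ee_rot: [-0.279, 0.633, 0.673, 0.262]
wrist_force: [-0.2, -0.2, -5.1]
finger_gap: 0.0559
gripper_force: 35.0
```

```bash
python3 - <<'E'
from h import *
s=ctrl.sense(); T=rot(s['ee_rot']); p=s['ee_pos']; print(s['joints'].round(2),p,T.round(3),s['finger_gap'])
im=save('scene','s2.png')
c=cal('scene'); u,v=proj(c,p).astype(int); print(u,v)
cr=im[v-60:v+60,u-70:u+70]; cv2.imwrite('pics/s2c.png',cv2.resize(cr,(700,600),interpolation=cv2.INTER_CUBIC)[:,:,::-1])
E
```

```text
[-0.28 -0.3   2.28  0.73  1.51 -0.52] [0.39884716 0.13207446 0.17784922] [[-0.044  0.998 -0.044]
 [ 0.706  0.062  0.706]
 [ 0.707 -0.    -0.707]] 0.05586313317139534
226 182
```

View pics/s2c.png

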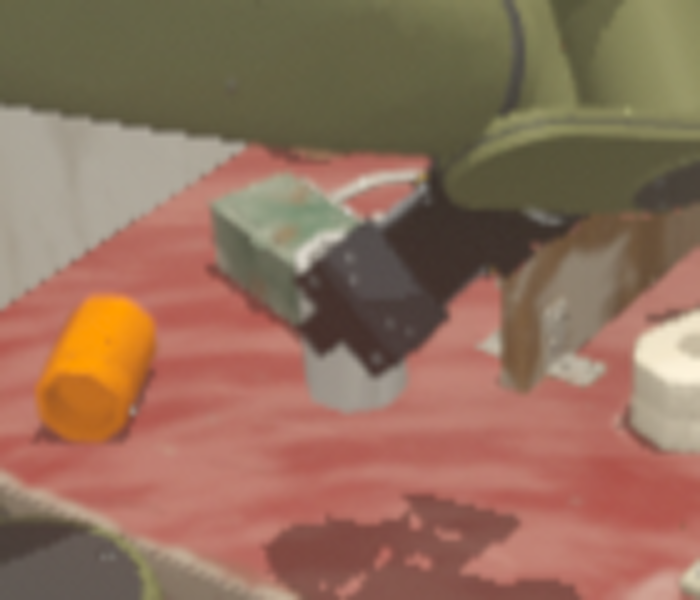

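The crop shows the chuck upright below the fingers (crop ~(355,375)), with clear table beneath.

Request:
carry_out --series '[0,0,0,-1.6,0,1.6,1,0,0,0,-1.6,0,1.6,1,0,0,0,-1.6,0,1.6,1,0,0,0,-1.6,0,1.6,1,0,0,0,-1.2,0,1.2,1,0,0,0,-0.5,0,0.5,1,0,0,0,-0.2,0,0.2,1,0,0,0,-0.2,0,0.2,1,0,0,0,0,0,0,1,0,0,0,0,0,0,1]'

```text
time_s: 8.95
ee_pos: [0.3992, 0.132, 0.0581]
ee_rot: [-0.278, 0.633, 0.673, 0.262]
wrist_force: [-0.3, 0.7, -5.4]
finger_gap: 0.0561
gripper_force: 35.0
```

Request:
carry_out --series '[0,0,0,-0.1,0,0.1,1,0,0,0,-0.1,0,0.1,1,0,0,0,-0.1,0,0.1,1,0,0,0,-0.1,0,0.1,1,0,0,0,0,0,0,1,0,0,0,0,0,0,1,0,0,0,0,0,0,1,0,0,0,0,0,0,1,0,0,0,0,0,0,1,0,0,0,0,0,0,1]'

```text
time_s: 10.2
ee_pos: [0.3991, 0.1322, 0.0553]
ee_rot: [-0.281, 0.631, 0.674, 0.263]
wrist_force: [-9.4, -9.1, 17.3]
finger_gap: 0.0556
gripper_force: 35.0
```

Foot on the table (17 N). Releasing and backing off.

Request:
carry_out --series '[0,0,0,0,0,0,0,0,0,0,0,0,0,-1,0,0,0,0,0,0,-1,0,0,0,0,0,0,-1,0,0,0,0,0,0,-1,0,0,0,0,0,-2,-1,0,0,0,0,0,-3,-1,0,0,0,0,0,-4,-1,0,0,0,0,0,-4,-1,0,0,0,0,0,-2,-1]'

```text
time_s: 11.45
ee_pos: [0.4062, 0.025, 0.1595]
ee_rot: [-0.278, 0.633, 0.673, 0.263]
wrist_force: [0.2, -0.5, -0.2]
finger_gap: 0.0953
gripper_force: 0.0
```

```bash
python3 - <<'E'
from h import *
s=ctrl.sense(); T=rot(s['ee_rot']); p=s['ee_pos']; print(s['joints'].round(2),p,T.round(3),s['wrist_force'])
print('to above (.399,.135,.215):',(T.T@(np.array([.399,.135,.215])-p)*100).round(2))
E
```

```text
[-0.51 -0.18  2.21  0.64  1.59 -0.72] [0.40624966 0.02501149 0.15952381] [[-0.044  0.998 -0.041]
 [ 0.706  0.061  0.705]
 [ 0.706  0.002 -0.708]] [ 0.1635696  -0.47202674 -0.22360491]
to above (.399,.135,.215): [11.72 -0.05  3.86]
```

Request:
carry_out --series '[0,0,0,4.7,0,0.4,-1,0,0,0,4.7,0,0.5,-1,0,0,0,4.7,0,0.5,-1,0,-9,0,0,0,0,-1,0,-9,0,0,0,0,-1,0,-9,0,0,0,0,-1,0,-9,0,0,0,0,-1,0,-9,0,0,0,0,-1,0,0,0,0,0,0,-1,0,0,0,0,0,0,-1]'

```text
time_s: 12.7
ee_pos: [0.3982, 0.1357, 0.247]
ee_rot: [-0.001, 0.685, 0.729, -0.0]
wrist_force: [0.8, 0.5, 0.5]
finger_gap: 0.0949
gripper_force: 0.0
```

```bash
python3 - <<'E'
from h import *
s=ctrl.sense(); T=rot(s['ee_rot']); p=s['ee_pos']; print(s['time_s'],s['joints'].round(2),p,T.round(3))
save('wrist','w2.png'); print(proj(cal('wrist'),[.399,.135,.088]))
E
```

```text
12.7 [ 0.2  -0.43  2.11  0.    1.46  0.14] [0.3981584  0.13569595 0.24700752] [[-0.062  0.998 -0.002]
 [ 0.998  0.062  0.001]
 [ 0.002 -0.002 -1.   ]]
[280.50933471 198.26747883]
```

View pics/w2.png

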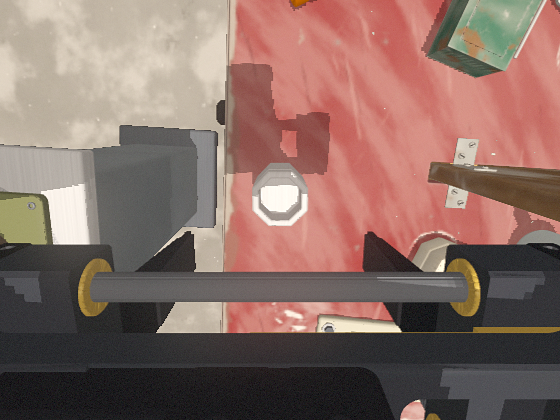

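The picture shows the chuck standing, mouth up, at (280,196), flats aligned with the fingers and within ~2 mm of the prediction. Descending and gripping squarely.

Request:
carry_out --series '[0,0,0,0,0,3,-1,0,0,0,0,0,5,-1,0,0,0,0,0,5,-1,0,0,0,0,0,4,-1,0,0,0,0.1,0,2.4,-1,0,0,0,0,0,0,0,0,0,0,0,0,0,1,0,0,0,0,0,0,1,0,0,0,0,0,0,1,0,0,0,0,0,0,1]' --force 40

```text
time_s: 14.0
ee_pos: [0.3989, 0.1368, 0.0548]
ee_rot: [0.0, 0.685, 0.729, 0.0]
wrist_force: [-2.2, -0.0, 4.0]
finger_gap: 0.0557
gripper_force: 40.0
```

Request:
carry_out --series '[0,0,0,0,0,-2,1,0,0,0,0,0,-5,1,0,0,0,0,0,-6,1,0,0,0,0,0,-3.5,1,0,0,0,-5.5,1.5,0,1,0,0,0,-5.5,1.5,0,1,0,0,0,-5.5,1.5,0,1,0,0,0,-5.5,1.5,0,1,0,0,0,-5.5,1.5,0,1,0,0,0,-5.5,1.5,0,1]'

```text
time_s: 15.25
ee_pos: [0.5082, -0.1885, 0.2169]
ee_rot: [-0.001, 0.685, 0.729, -0.0]
wrist_force: [0.6, 1.5, -5.3]
finger_gap: 0.0559
gripper_force: 40.0
```

```bash
python3 - <<'E'
from h import *
s=ctrl.sense(); T=rot(s['ee_rot']); p=s['ee_pos']; print(s['time_s'],s['joints'].round(2),p,T.round(3))
c=cal('top'); print(back(c,311,195.5,.126),back(c,310.6,198.5,.082))
c=cal('wrist'); im=save('wrist','w3.png'); q=proj(c,[.51,-.107,.1]); print(q)
u,v=q.astype(int); u0,v0=max(u-50,0),max(v-45,0); print(u0,v0)
cv2.imwrite('pics/w3c.png',cv2.resize(im[v0:v0+84,u0:u0+100],None,fx=7,fy=7,interpolation=cv2.INTER_CUBIC)[:,:,::-1])
E
```

```text
15.25 [-0.45 -0.11  1.9   0.    1.35 -0.52] [ 0.5082207  -0.18845153  0.21693353] [[-0.062  0.998 -0.002]
 [ 0.998  0.062  0.002]
 [ 0.002 -0.002 -1.   ]]
[ 0.52009239 -0.1102534   0.126     ] [ 0.52108067 -0.11182059  0.082     ]
[288.32814346 111.63391617]
238 66
```

View pics/w3c.png

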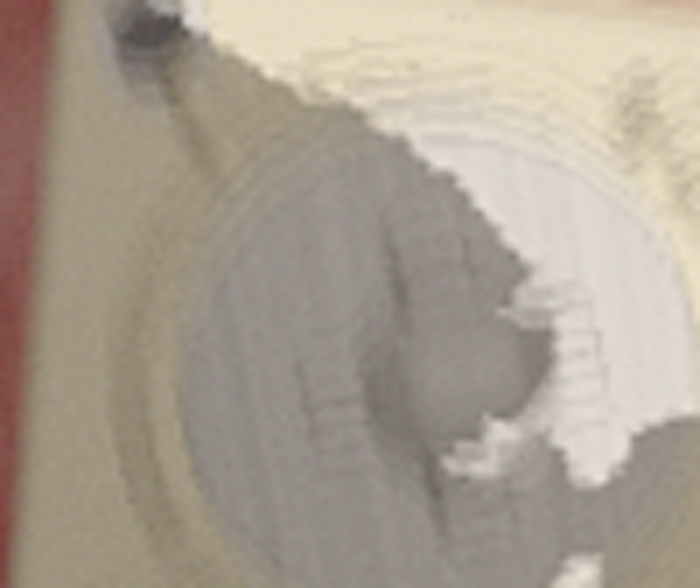

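The crop shows the shoulder disc centred near full-frame (301,120), the key cross about (303,119) turned ~10° anticlockwise from the tool axes, and the nose tip at about (305,118). Holding those three estimates against each other:

```bash
python3 - <<'E'
from h import *
c=cal('wrist'); s=ctrl.sense();T=rot(s['ee_rot']); p=s['ee_pos']
for u,v,z in[(301,120.3,.082),(303,119,.108),(305.1,118.1,.126)]:
    b=back(c,u,v,z); print(b.round(4),(T.T@(b-p)*100).round(2))
W=back(c,264.4,122,.082); E=back(c,337.6,109,.082); print('diam',np.linalg.norm(W-E))
for a,b in[((330,390),(580,345)),((430,230),(480,520))]:
    A=back(c,238+a[0]/7,66+a[1]/7,.108);B=back(c,238+b[0]/7,66+b[1]/7,.108); print(np.degrees(np.arctan2(*(B-A)[1::-1])))
# where chuck would show: top cam z-sensitivity
ct=cal('top'); print(proj(ct,[.521,-.111,.082]),proj(ct,[.521,-.111,.126]))
E
```

```text
[ 0.5241 -0.1203  0.082 ] [ 7.45  1.87 13.46]
[ 0.5239 -0.1197  0.108 ] [ 7.5   1.85 10.86]
[ 0.5242 -0.1193  0.126 ] [7.52 1.88 9.06]
diam 0.06437573363478682
13.159685886233131
-75.54634897654309
[310.31603677 198.52826458] [311.26136443 195.18269459]
```

```bash
python3 - <<'E'
from h import *
K,o,M=cal('wrist'); s=ctrl.sense();T=rot(s['ee_rot']);p=s['ee_pos']
T2=np.array([[-.062,.998,-.002],[.998,.062,.001],[.002,-.002,-1.]]);p2=np.array([.39816,.13570,.24701])
c2=(K,p2+T2@T.T@(o-p),T2@T.T@M)
im=cv2.imread('pics/w2.png').astype(int)
sat=im.max(2)-im.min(2); m=((sat<45)).astype(np.uint8); m[:,:235]=0;m[:, 330:]=0;m[:150]=0;m[240:]=0
n,l,st,ce=cv2.connectedComponentsWithStats(m); k=1+np.argmax(st[1:,4]); print(st[k],ce[k])
for y in(.1328,.1368,.1408):
    oc=[]
    for z in(0,.088):
        for a in range(8):
            t=np.radians(22.5+45*a-3.5); oc.append(proj(c2,[.3989+.0303*np.cos(t),y+.0303*np.sin(t),z]))
    oc=np.array(oc); h=cv2.convexHull(oc.astype(np.float32)); mm=cv2.moments(h); print(y,oc.min(0),oc.max(0),mm['m10']/mm['m00'],mm['m01']/mm['m00'])
# shoulder predicted outline for wrist & top estimates in w3 crop, and in top0 crop
for q in([.524,-.1197],[.5205,-.111]):
    for nm,c in(('w',(K,o,M)),('t',cal('top'))):
        P=np.array([proj(c,[q[0]+.033*np.cos(t),q[1]+.033*np.sin(t),.082]) for t in np.linspace(0,6.28,60)]); print(q,nm,P.min(0).round(1),P.max(0).round(1))
E
```

```text
[ 252  163   56   63 2881] [279.52481777 194.76431795]
0.1328 [251.59925103 162.78922635] [309.71186462 228.8726914 ] 280.4518843331919 196.6327458539892
0.1368 [251.76087768 159.57253771] [310.0502233  225.15150427] 280.6693660128783 193.1438534498059
0.1408 [251.92346667 156.34035716] [310.39062224 221.40849701] 280.8878868000768 189.6357179891725
[0.524, -0.1197] w [263.1  79.2] [338.8 157.7]
[0.524, -0.1197] t [301.9 186.4] [324.7 208.7]
[0.5205, -0.111] w [259.5  67.9] [335.8 147.7]
[0.5205, -0.111] t [298.9 187.6] [321.8 209.9]
```

```bash
cat > ov.py <<'E'
from h import *
def draw(im,c,q,yaw,u0,v0,w,h,f,draw=True):
    I=cv2.resize(im[v0:v0+h,u0:u0+w],None,fx=f,fy=f,interpolation=cv2.INTER_CUBIC)
    I=cv2.convertScaleAbs(I,alpha=1.3,beta=-60)
    J=I.copy()
    def pl(pts,col):
        P=np.array([(proj(c,x)-[u0,v0]+.5)*f-.5 for x in pts]); cv2.polylines(J,[P.round().astype(int)],True,col,1,cv2.LINE_AA)
    ci=lambda r,z:[[q[0]+r*np.cos(t),q[1]+r*np.sin(t),z] for t in np.linspace(0,6.28,50)]
    pl(ci(.033,.082),(0,255,0)); pl(ci(.011,.120),(255,0,0))
    for k in(0,90):
        a=np.radians(yaw+k); C=np.array([[np.cos(a),-np.sin(a)],[np.sin(a),np.cos(a)]])
        pl([[*(np.array(q)+C@np.array(d)),.108] for d in((-.017,-.004),(.017,-.004),(.017,.004),(-.017,.004))],(0,0,255))
    return np.hstack([I,J])
E
python3 - <<'E'
from ov import *
q=[.524,-.1197]
a=draw(cv2.imread('pics/w3.png'),cal('wrist'),q,11,256,72,90,90,4.4)
t=draw(cv2.imread('pics/top0.png'),cal('top'),q,11,288,177,46,23,8.6)
im=np.zeros((600,800,3),np.uint8); im[:a.shape[0],:a.shape[1]]=a[:600,:800]; y=a.shape[0]; im[y:y+t.shape[0],:t.shape[1]]=t[:600-y,:800]
cv2.imwrite('pics/ov.png',im)
E
```

```text
(no output)
```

View pics/ov.png

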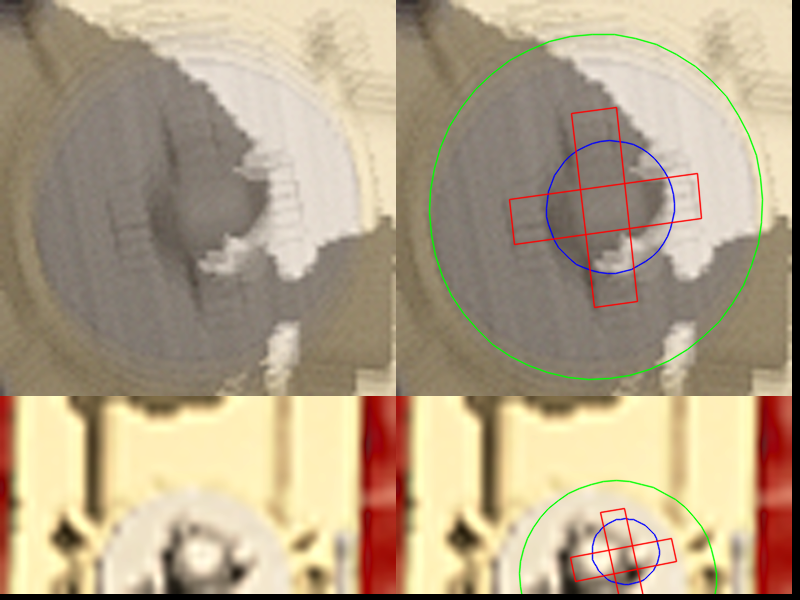

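In the wrist overlay the cross and nose sit within about 1 px of the prediction for (0.523,-0.120), but the top camera is ~3 px off. I'll take a second close look from the side, with the spindle level with the chuck in the image, to settle y.

Request:
carry_out --series '[0,0,0,1.9,-1.9,0,1,0,0,0,1.9,-1.9,0,1,0,0,0,1.9,-1.9,0,1,0,0,0,1.8,-1.8,0,1,0,0,0,0,0,0,1,0,0,0,0,0,0,1,0,0,0,0,0,0,1,0,0,0,0,0,0,1,0,0,0,0,0,0,1,0,0,0,0,0,0,1]'

```text
time_s: 16.55
ee_pos: [0.4294, -0.117, 0.2189]
ee_rot: [-0.0, 0.685, 0.729, -0.0]
wrist_force: [-0.1, 0.2, -6.0]
finger_gap: 0.0556
gripper_force: 40.0
```

```bash
python3 - <<'E'
from ov import *
s=ctrl.sense(); print(s['ee_pos'],s['joints'].round(2)); c=cal('wrist'); im=save('wrist','w4.png')[:,:,::-1].copy()
q=[.523,-.1197]; u,v=proj(c,[*q,.1]).astype(int); print(u,v)
a=draw(im,c,q,11,u-45,v-45,90,90,4.4); 
out=np.zeros((600,800,3),np.uint8); out[:a.shape[0],:a.shape[1]]=a; w=cv2.resize(im,(270,203)); out[396:599,:270]=w
cv2.imwrite('pics/ov2.png',out)
E
```

```text
[ 0.42936894 -0.11703404  0.21886491] [-0.39 -0.35  2.1  -0.    1.39 -0.45]
384 216
```

View pics/ov2.png

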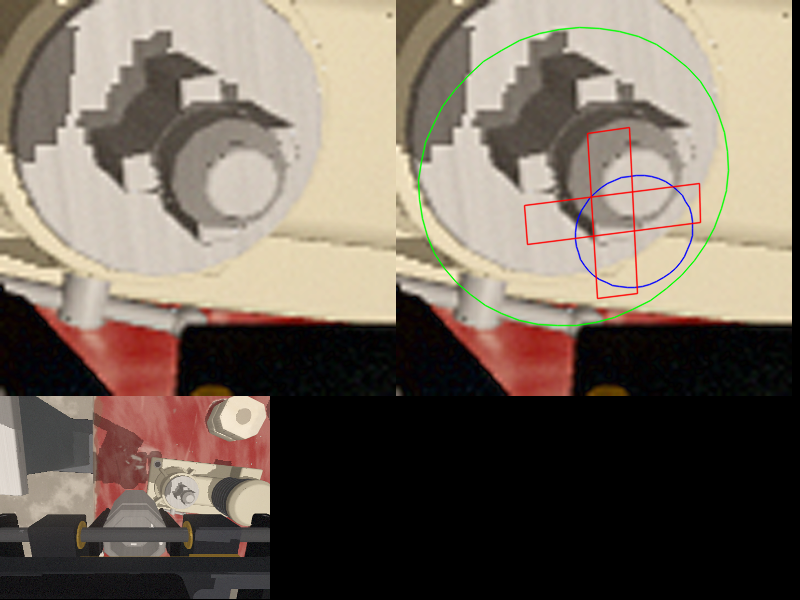

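This settled view is clear, because the previous picture was taken while the arm was still moving. Nose tip is at panel (240,182), shoulder at columns 12–322 with bottom row 272, key tops at (208,92), (145,175), (220,237).

```bash
python3 - <<'E'
from h import *
c=cal('wrist'); s=ctrl.sense();T=rot(s['ee_rot']); p=s['ee_pos']; print(p)
f=lambda X,Y,z: back(c,339+(X+.5)/4.4-.5,171+(Y+.5)/4.4-.5,z)
for X,Y,z in[(240,182,.126),(167,123,.082),(214,164,.108)]: b=f(X,Y,z); print(b.round(4),(T.T@(b-p)*100).round(2))
A,B=f(208,92,.108),f(220,237,.108); print(np.degrees(np.arctan2(*(A-B)[1::-1]))-90)
A,B=f(145,175,.108),f(288,150,.108); print(np.degrees(np.arctan2(*(B-A)[1::-1])))
print(f(12,123,.082)-f(322,123,.082))
E
```

```text
[ 0.42932188 -0.11701584  0.21886545]
[ 0.5198 -0.1087  0.126 ] [0.28 9.08 9.29]
[ 0.5193 -0.1074  0.082 ] [ 0.41  9.04 13.69]
[ 0.5211 -0.1097  0.108 ] [ 0.16  9.2  11.09]
12.673524077089752
13.859229909180932
[-0.06553572 -0.00399675  0.        ]
```

Seat axis = (0.520,-0.109), agreeing with the top camera. Diameter 65.7 mm is right, and the keys are ~9.5° from the slots. Moving over the nose and lowering to just above it.

Request:
carry_out --series '[0,0,0,0.1,2.3,0,1,0,0,0,0.1,2.3,0,1,0,0,0,0.1,2.3,0,1,0,0,0,0.1,2.2,0,1,0,0,0,0,0,0,1,0,0,0,0,0,1.5,1,0,0,0,0,0,1.5,1,0,0,0,0,0,0,1,0,0,0,0,0,0,1,0,0,0,0,0,0,1]'

```text
time_s: 17.85
ee_pos: [0.5202, -0.1075, 0.1897]
ee_rot: [0.001, 0.685, 0.729, 0.0]
wrist_force: [0.5, -0.4, -5.9]
finger_gap: 0.0555
gripper_force: 40.0
```

```bash
python3 - <<'E'
from h import *
s=ctrl.sense();T=rot(s['ee_rot']); p=s['ee_pos']; print(p,s['wrist_force'],s['moment'])
print((T.T@(np.array([.520,-.109,p[2]])+.0015*T[:,0]-p)*100).round(2))
im=save('scene','s5.png');im2=save('top','t5.png'); c=cal('scene')
u,v=proj(c,[.52,-.109,.13]).astype(int); print(u,v)
cv2.imwrite('pics/s5c.png',cv2.resize(im[v-40:v+40,u-45:u+45],(675,600),interpolation=cv2.INTER_CUBIC)[:,:,::-1])
E
```

```text
[ 0.52021362 -0.10748755  0.18966675] [ 0.49416144 -0.3555338  -5.87624947] [-0.04085199  0.03017449  0.0256222 ]
[ 0.   -0.03  0.  ]
320 201
```

Request:
carry_out --series '[0,0,0,0,0,0.4,1,0,0,0,0,0,0.4,1,0,0,0,0,0,0.4,1,0,0,0,0,0,0.4,1,0,0,0,0,0,0.4,1,0,0,0,0,0,0,1,0,0,0,0,0,0,1,0,0,0,0,0,0,1,0,0,0,0,0,0,1,0,0,0,0,0,0,1]'

```text
time_s: 19.2
ee_pos: [0.5199, -0.1073, 0.169]
ee_rot: [0.0, 0.685, 0.729, 0.0]
wrist_force: [-0.6, 0.9, -4.5]
finger_gap: 0.0557
gripper_force: 40.0
```

The foot is 12 mm below the nose tip with no force, so it is over the nose. Lowering onto the keys.

Request:
carry_out --series '[0,0,0,0,0,0.2,1,0,0,0,0,0,0.2,1,0,0,0,0,0,0.1,1,0,0,0,0,0,0.1,1,0,0,0,0,0,0.1,1,0,0,0,0,0,0,1,0,0,0,0,0,0,1,0,0,0,0,0,0,1,0,0,0,0,0,0,1,0,0,0,0,0,0,1]'

```text
time_s: 20.45
ee_pos: [0.52, -0.1074, 0.1625]
ee_rot: [0.0, 0.685, 0.729, 0.0]
wrist_force: [-4.4, 1.3, 5.7]
finger_gap: 0.056
gripper_force: 40.0
```

Resting on the keys (~11 N). Turning under light pressure.

Request:
carry_out --series '[0,0,-2,0,0,0,1,0,0,-2,0,0,0.05,1,0,0,-2,0,0,0.05,1,0,0,-2,0,0,0.05,1,0,0,-1.5,0,0,0.1,1,0,0,0,0,0,0.1,1,0,0,0,0,0,0.1,1,0,0,0,0,0,0,1,0,0,0,0,0,0,1,0,0,0,0,0,0,1]'

```text
time_s: 21.7
ee_pos: [0.5197, -0.1073, 0.1572]
ee_rot: [-0.0, 0.622, 0.783, -0.0]
wrist_force: [-0.2, 0.5, -5.4]
finger_gap: 0.0559
gripper_force: 40.0
```

The slots have found the keys: it moved down 5 mm with no resistance. Lowering to the shoulder.

Request:
carry_out --series '[0,0,0,0,0,0.3,1,0,0,0,0,0,0.3,1,0,0,0,0,0,0.3,1,0,0,0,0,0,0.3,1,0,0,0,0,0,0.3,1,0,0,0,0,0,0.3,1,0,0,0,0,0,0.1,1,0,0,0,0,0,0.1,1,0,0,0,0,0,0,1,0,0,0,0,0,0,1]'

```text
time_s: 22.95
ee_pos: [0.5199, -0.1073, 0.1375]
ee_rot: [0.0, 0.622, 0.783, 0.0]
wrist_force: [-0.1, -0.6, -5.4]
finger_gap: 0.0559
gripper_force: 40.0
```

Request:
carry_out --series '[0,0,0,0,0,0.1,1,0,0,0,0,0,0.1,1,0,0,0,0,0,0,1,0,0,0,0,0,0,1,0,0,0,0,0,0,1,0,0,0,0,0,0,1,0,0,0,0,0,0,1,0,0,0,0,0,0,1,0,0,0,0,0,0,1,0,0,0,0,0,0,1]'

```text
time_s: 24.2
ee_pos: [0.5201, -0.1074, 0.1368]
ee_rot: [0.0, 0.622, 0.783, 0.0]
wrist_force: [-4.2, 1.2, 7.0]
finger_gap: 0.0558
gripper_force: 40.0
```

Firm contact at 0.1368, matching 0.0548 + 0.082: it is home. Releasing and rising.

Request:
carry_out --series '[0,0,0,0,0,0,0,0,0,0,0,0,0,-1,0,0,0,0,0,0,-1,0,0,0,0,0,0,-1,0,0,0,0,0,0,-1,0,0,0,0,0,-2,-1,0,0,0,0,0,-4,-1,0,0,0,0,0,-5,-1,0,0,0,0,0,-4,-1,0,0,0,0,0,0,-1]'

```text
time_s: 25.45
ee_pos: [0.522, -0.108, 0.292]
ee_rot: [0.005, 0.622, 0.783, 0.002]
wrist_force: [0.7, -0.8, 0.2]
finger_gap: 0.0951
gripper_force: 0.0
```

```bash
python3 - <<'E'
from h import *
s=ctrl.sense(); print(s['time_s'],s['ee_pos'],s['wrist_force'],s['finger_gap'])
save('wrist','w6.png');a=cv2.imread('pics/w6.png')
im=save('scene','s6.png')[:,:,::-1]; c=cal('scene'); print(proj(c,[.52,-.109,.082])-[285,150],proj(c,[.52,-.109,.17])-[285,150])
b=cv2.resize(im[150:250,285:365],(400,500),interpolation=cv2.INTER_CUBIC)
o=np.zeros((600,800,3),np.uint8); o[:300,:400]=cv2.resize(a,(400,300)); o[:500,400:]=b; cv2.imwrite('pics/fin.png',o)
E
```

```text
25.45 [ 0.52198707 -0.10799356  0.29204267] [ 0.65571817 -0.76187692  0.20320929] 0.09508483271562239
[35.09652293 65.46031717] [36.22663487 40.35315936]
```

View pics/fin.png

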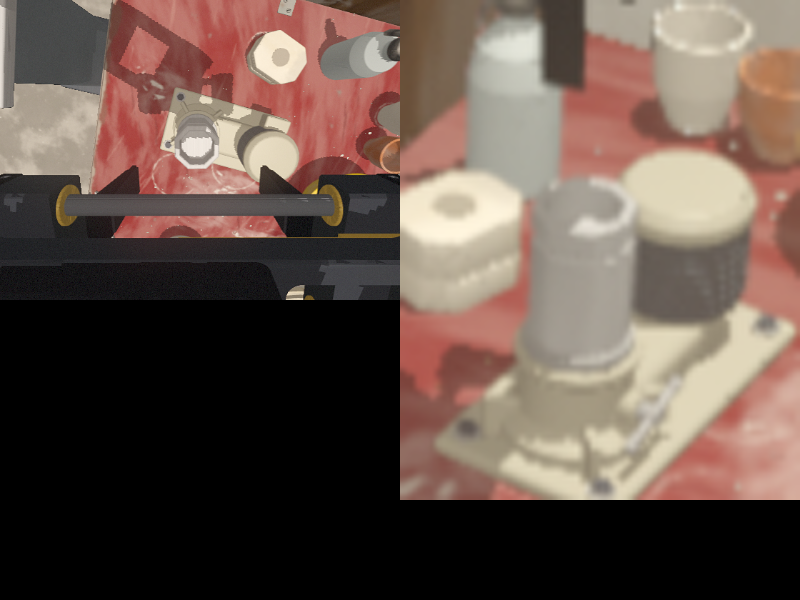

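The final picture shows the chuck upright at crop (585,270), foot flush on the shoulder at crop row ~350 and mouth up at ~205, with the gripper clear above.

```bash
python3 -c "
from workcell import ctrl; print(ctrl.sign_off())"
```

```text
the job is handed in; nothing more can be done
None
```

The chuck is fitted: I stood it upright and let go, regripped it from above, turned it onto the keys until it dropped home on the shoulder, and released it; the job was handed in at about 25.5 s.

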